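Brush out the tube reader's well and hold its recessed reset

TASK

The tube reader shows a dirty-well alarm: take the yellow-handled brush from its holder, push it to the bottom of the sample well, draw its bristles up out of the well's mouth and push it to the bottom a second time. Then reach the brush's bare metal tip through the small red-ringed hole, press the recessed reset button fully down and finish while still holding the brush with the button held down. Leave the amber bottle, the small beaker and the timer where they stand.

Things in the scene. Friction and masses are not known exactly. Their poses are not given: they have to be found in the camera images.
- brush: Cleaning brush, 126 mm long, 60 g, hanging upright in the holder, tip 8 mm above the worktop. Origin at the end of its bare steel tip, z up along the brush. From the tip: steel 6 mm across to 18 mm; pale soft bristles 26 mm across (stiff core 14) to 46; stem 6 across to 72; yellow flange 36 across to 76, resting on the holder's rim; round yellow handle 20 across to 126, gripped from above at any yaw.
- holder: Blue upright tube on a grey foot, fixed to the worktop, 80 mm high, 42 mm outer and 31 mm inner diameter, foot 68 mm across. Origin at the centre of its underside. The brush must be lifted about 85 mm straight up to clear it. It may stand to the left or to the right of the reader.
- reader: Tube reader, a white box fixed to the worktop, 130 mm along its x, 180 mm along its y, 70 mm high; origin at the centre of its underside, z up. Its flat top carries a dark display along the front (-x) edge, the sample well in a metal ring near the +y end and the reset hole in a red ring near the -y end; the rings stand 1.5 mm proud.
- well_mouth (a point): Centre of the sample well's mouth in the plane of the reader's top (70 mm above the worktop). The well is vertical: 30 mm in diameter down to a step 46 mm below the top, then a pocket 18 mm in diameter down to the bottom 60 mm below the top.
- reset_hole (a point): Centre of the reset hole in the plane of the reader's top. Vertical round hole, 14 mm in diameter; the red button (11 mm across) inside has its face 10 mm below the top when released.
- reset_button (a joint): Travel of the reset button in m: 0 released, 0.004 fully down against its stop. It springs back; needs about 1 N to start and 4 N fully down.
- side_pane_left: Clear upright glass pane, part of the furniture, along the left end of the worktop: 5 mm thick, 470 mm along x, 490 mm high; origin at the middle of its foot, the glass 12 mm to the left (+y) of it. Keep the arm clear of it: come round its front (-x) edge.
- amber: Amber glass bottle with black cap, 50 mm across, 86 mm high, loose bystander; origin at the centre of its underside. It stands on the side of the reader where the holder does not.
- beaker: Small glass beaker, 47 mm across, 57 mm high, loose bystander behind the reader; origin at the centre of its underside.
- bench_timer: White bench timer lying on its back, 58 x 62 x 18 mm, loose bystander; origin at the centre of its underside.

How it is judged:
By the outcome, as a careful person would: the job done as asked, in the order asked, and still so for the second after the job is handed in, while the arm keeps its last pose, push and grip.
It also fails if it takes over 58 s, if anything falls off the work surface, if the arm or the gripper's body presses on something with over 40 N, if the wrist force passes 120 N, or if a joint passes its speed limit or range.

ROBOT

A 6-joint arm with a two-finger parallel gripper is mounted at the origin on a cart in front of the work surface, level with it; the furniture and walls round the work are solid. World frame = base frame: x ahead of the robot, y to its left, z up, the work surface at z = 0. Lengths are in m, angles in rad, forces in N, time in s.
With the tool pointing down it reaches from about 0.35 to 0.975 m from the base axis. Payload 4.9 kg.
Tool frame: the origin (TCP) lies on the mounting face of the last link; the fingertips stand 173 mm ahead of it and the grasp point (between the pads) lies 155 mm ahead of it; z points along the fingers, y is the direction in which the jaws open and shut (so a half turn about z gives the same grasp; the last joint's range is limited). The gripper opens to 85 mm and grips with 20 to 120 N. Pads are 22 mm wide; open, the fingers measure 114 mm over their backs; the gripper's body (76 mm by 85 mm) begins 54 mm behind the grasp point. The pads swing forward as they close: fully open they stand 13 mm farther back than shut.
Start: joints at [-1.292, 0.053, 1.613, -0, 1.476, -0.119], TCP at [0.242, -0.576, 0.405] pointing down, gripper open.
Joint ranges: [-3.01, 3.01], [-1.01, 2.22], [0.06, 2.58], [-1.02, 4.17], [0.09, 2.62], [-3.14, 3.14]. Speed limits (rad/s): [2.57, 2.57, 3.14, 3.14, 3.14, 3.14].

INTERFACE

Orientations are given as a rotation vector (axis times angle).
In Python, from station import ctrl gives the robot as it stands. The module is installed in compiled form; this text tells all that it offers.
- The arm moves only by the tool jog_arm, never from a script. Its argument "steps" is a list of rows, each a list of 2 entries, a list of its own where there are three numbers: the shift along the tool's x, y, z in cm, then the turn, a rotation vector about the tool's x, y, z in degrees. In form: [[[tx, ty, tz], [rx, ry, rz]], ...]. A call has 1 to 8 rows; each row shifts and turns the pose as measured when the row begins, along the tool's axes as they then stand; what a row does not reach is not made up. A row lasts 1/10 s, in which the tool goes at most 50 mm and 8.59 degrees, less where a joint would pass 70% of its speed; a pose out of reach is approached as far as the arm can. A call is refused whole if a number of a shift passes 5 or a number of a turn 8.59, either way. A call with a gripper value outside its range is refused whole. "fingers" is the gripper command: -1 is shut, 1 is fully open, values between are in proportion, set as the call begins (left out, the last holds). The fingers move at their own pace and stop on an object; "grip_force" is the grip in N (left out, the last holds). Time passes only in rows, so rows that do not move let the fingers close. It gives the time, the measured TCP pose, the force and the opening at its end, in the units of the state.
- ctrl.get_obs(): the state, without advancing time (a new reading comes with each control period).
- ctrl.get_image(name): name is "scene" or "top" or "wrist"; returns the picture (400x640x3 uint8, red, green, blue); there is no depth.
- ctrl.camera_info(name): a dict with "K" (3x3 intrinsics, pixels), "camera_from_world" (4x4, takes a point from world to camera coordinates). Camera axes: x right, y up, looking along -z (the intrinsics and any distortion apply to the point x, -y, -z); pixel columns grow to the right and rows downward; lengths in m; the calibration is good to about 2 mm. A picture is of the moment at which its call begins: read the wrist's pose just before it. camera_info takes no time and is no camera call; for the wrist camera it gives the pose at the moment of the call.
- ctrl.finish_job(): hands the job in, once; it reports no verdict.
The state is a dict: "t": time; "q": joint angles; "dq": joint speeds; "effort": joint torques, N m; "tool_pos": TCP position; "tool_rot": TCP orientation; "contact_force": force on the tool from outside, world axes, zero at the start; "wrist_torque": the same for the moment, N m; "opening": finger opening in m.
Only numpy, scipy, OpenCV 4.12 (cv2) and the standard library are available. Lean on these libraries where they do the work, as an engineer would, in place of code of your own. Each camera call takes 0.05 s, during which the arm holds its last target.

## Working session

There is one attempt and no reset: what is moved stays moved. The work goes in short steps, Python scripts to look and compute and a tool call to move; the robot and the scene stay as the last step left them, time stands still between calls to the robot, and variables do not carry over. Pictures are saved under pics/ and viewed, and the job is handed in when it is done.

Besides the shell and the picture viewer there is one more tool, called as name(argument=value, ...), one argument or row to a line, values as JSON. jog_arm: Moves the arm, as the interface text tells. Its arguments: {"type":"object","properties":{"steps":{"type":"array","items":{"type":"array"}},"fingers":{"type":"number"},"grip_force":{"type":"number"}},"required":["steps"]}

```bash
mkdir -p pics; python3 - <<'E'
from station import ctrl
import cv2
o=ctrl.get_obs(); print(o)
for n in ("scene","top","wrist"):
    im=ctrl.get_image(n); cv2.imwrite(f"pics/{n}0.png",im[:,:,::-1]); print(n,ctrl.camera_info(n))
E
```

```text
{'t': 0.0, 'q': array([-1.29199265e+00,  5.33676300e-02,  1.61433549e+00,  3.68754918e-06,
        1.47599339e+00, -1.18986518e-01]), 'dq': array([-1.05240243e-03,  1.39482933e-04,  2.94471379e-04,  1.76772228e-03,
        8.50059096e-05, -4.85359077e-04]), 'effort': array([ 2.68477903e-03, -3.93677437e+01, -3.70173275e+01, -8.13485258e-06,
        7.04422957e-03, -6.60351390e-06]), 'tool_pos': array([ 0.24204553, -0.57592787,  0.40343118]), 'tool_rot': array([-3.07760170e+00, -6.20320795e-01,  2.57876188e-04]), 'contact_force': array([-0.03646327, -0.0464658 ,  0.37882443]), 'wrist_torque': array([ 0.05752426, -0.024177  ,  0.02089732]), 'opening': 0.0853537889729688}
scene {'K': array([[391.08062416,   0.        , 320.86019818],
       [  0.        , 391.08062416, 197.0967448 ],
       [  0.        ,   0.        ,   1.        ]]), 'camera_from_world': array([[-0.58965949, -0.80744023, -0.01849216,  0.41141353],
       [ 0.3181364 , -0.25325274,  0.91359306, -0.23614114],
       [-0.74235498,  0.53282579,  0.40620901, -0.95038242],
       [ 0.        ,  0.        ,  0.        ,  1. 
[... 177 characters left out ...]
'camera_from_world': array([[ 0.02251834, -0.99942899, -0.02519159,  0.10154258],
       [ 0.98142778,  0.01729714,  0.19105057, -0.55192363],
       [-0.19050574, -0.02902587,  0.98125688, -1.07363652],
       [ 0.        ,  0.        ,  0.        ,  1.        ]])}
wrist {'K': array([[324.24350195,   0.        , 314.84149916],
       [  0.        , 324.24350195, 206.02651994],
       [  0.        ,   0.        ,   1.        ]]), 'camera_from_world': array([[ 0.38630946, -0.92236771, -0.0016766 , -0.62395875],
       [ 0.88668294,  0.37186333, -0.2747927 ,  0.03435594],
       [ 0.25408338,  0.10466841,  0.96150203, -0.37839695],
       [ 0.        ,  0.        ,  0.        ,  1.        ]])}
```

View pics/top0.png

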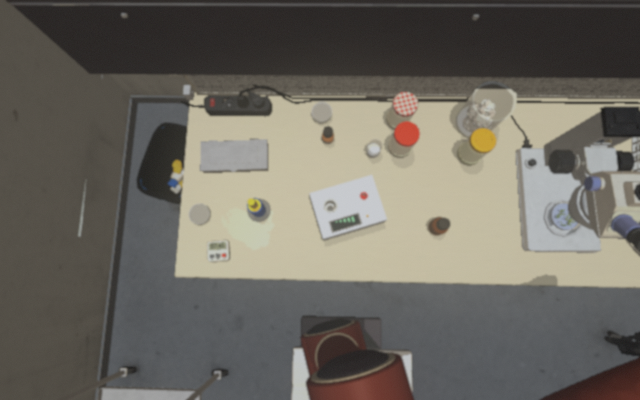

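View pics/scene0.png

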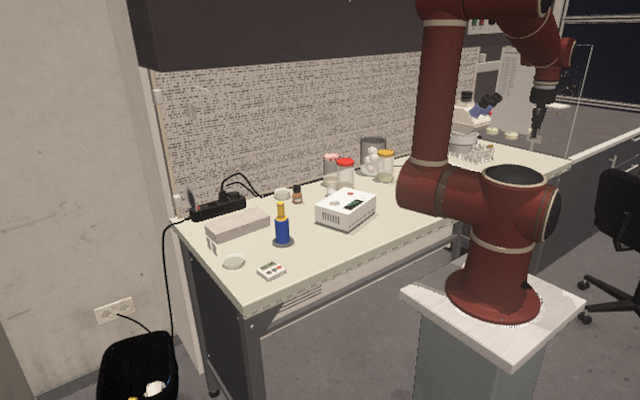

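View pics/wrist0.png

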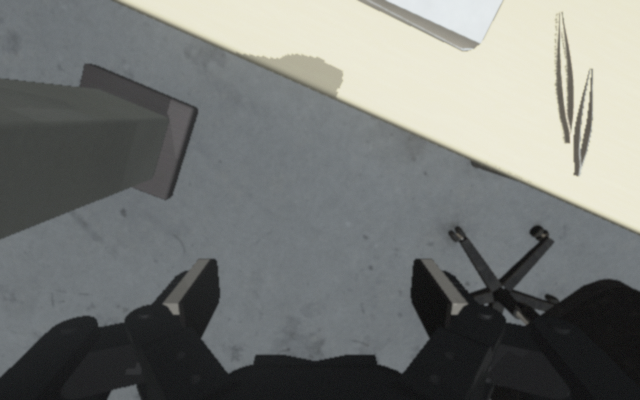

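```bash
cat > h.py <<'E'
from station import ctrl
import cv2, numpy as np
from scipy.spatial.transform import Rotation as R
def ray(ci,px):
    K=ci["K"];T=ci["camera_from_world"];Rm=T[:3,:3];c=-Rm.T@T[:3,3]
    d=np.linalg.inv(K)@np.array([px[0],px[1],1.]); d=Rm.T@np.array([d[0],-d[1],-d[2]])
    return c,d
def atz(ci,px,z):
    c,d=ray(ci,px); return c+d*(z-c[2])/d[2]
def proj(ci,p):
    T=ci["camera_from_world"];q=T[:3,:3]@np.array(p)+T[:3,3];q=ci["K"]@np.array([q[0],-q[1],-q[2]]);return q[:2]/q[2]
E
python3 - <<'E'
from h import *
im=cv2.imread("pics/top0.png"); 
c=im[150:270,180:460]; cv2.imwrite("pics/topz.png",cv2.resize(c[:, :],(784,336),interpolation=cv2.INTER_CUBIC))
c=im[170:245,240:400]; cv2.imwrite("pics/topz2.png",cv2.resize(c,(800,375),interpolation=cv2.INTER_CUBIC))
im=cv2.imread("pics/scene0.png"); c=im[60:300,140:460]; cv2.imwrite("pics/scz.png",cv2.resize(c,(800,600),interpolation=cv2.INTER_CUBIC))
ci=ctrl.camera_info("top")
for n,p,z in [("holder/brush top",(254,203),.134),("well",(330,205),.07),("reset",(364,196),.07),("tl",(187,96),0),("bl",(176,277),0),("amber",(440,226),.08),("beaker",(374,149),.057),("timer",(218,250),.018)]: print(n,atz(ci,p,z))
E
```

```text
holder/brush top [0.52079015 0.26150058 0.134     ]
well [0.53056507 0.06592983 0.07      ]
reset [ 0.55703345 -0.02589462  0.07      ]
tl [0.87482933 0.50827518 0.        ]
bl [0.32962426 0.49480433 0.        ]
amber [ 0.47771359 -0.22477336  0.08      ]
beaker [ 0.69477937 -0.05530044  0.057     ]
timer [0.40641367 0.37637299 0.018     ]
```

View pics/topz2.png

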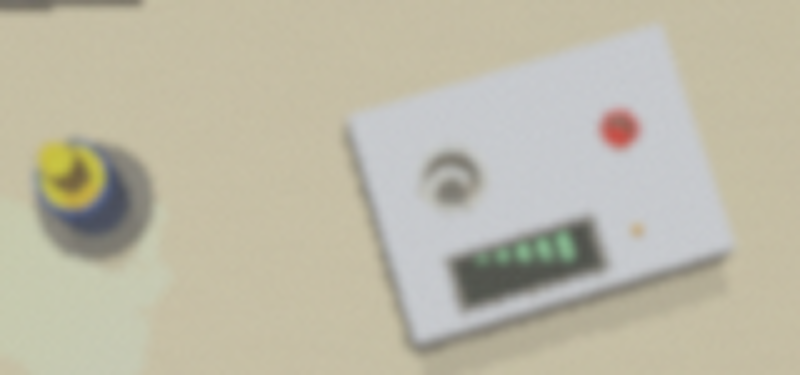

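View pics/scz.png

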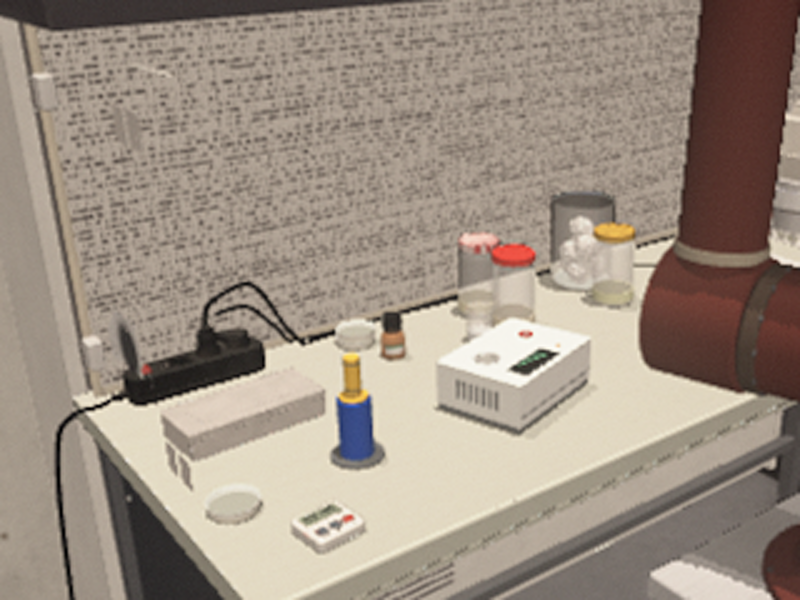

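```bash
python3 - <<'E'
from h import *
o=ctrl.get_obs(); Rm=R.from_rotvec(o["tool_rot"]).as_matrix(); print(Rm.round(3))
ci=ctrl.camera_info("wrist");T=ci["camera_from_world"]
c=-T[:3,:3].T@T[:3,3]; print("cam in tool",Rm.T@(c-o["tool_pos"]), (T[:3,:3]@Rm).round(3))
ct=ctrl.camera_info("top")
# topz2 pixel->orig
f=lambda x,y:((x+.5)/5-.5+240,(y+.5)/5-.5+170)
for n,p,z in [("well",(450,180),.0715),("reset",(620,128),.0715),("c1",(347,118),.07),("c2",(660,25),.07),("c3",(733,250),.07),("c4",(415,345),.07),("brushtop",(55,160),.134),("foot",(97,200),.005)]: print(n,atz(ct,f(*p),z).round(4))
E
```

```text
[[ 0.922  0.387 -0.   ]
 [ 0.387 -0.922  0.002]
 [ 0.    -0.002 -1.   ]]
cam in tool [ 7.01948248e-02 -7.52303265e-05  3.15508622e-02] [[-0.001  1.     0.   ]
 [ 0.961  0.001  0.275]
 [ 0.275  0.    -0.961]]
well [0.5286 0.067  0.0715]
reset [ 0.5589 -0.0247  0.0715]
c1 [0.5622 0.1236 0.07  ]
c2 [ 0.6172 -0.0467  0.07  ]
c3 [ 0.4935 -0.0851  0.07  ]
c4 [0.4392 0.0843 0.07  ]
brushtop [0.5243 0.2704 0.134 ]
foot [0.5251 0.2689 0.005 ]
```

jog_arm(
  steps=[
    [[3.2,-3.7,0],[0,0,0]],
    [[3.2,-3.7,0],[0,0,0]],
    [[3.2,-3.7,0],[0,0,0]],
    [[3.2,-3.7,0],[0,0,0]],
    [[3.2,-3.7,0],[0,0,0]],
    [[3.2,-3.7,0],[0,0,0]],
    [[3.2,-3.7,0],[0,0,0]],
    [[3.2,-3.7,0],[0,0,0]],
  ],
  fingers=1,
  grip_force=60,
)

```text
t: 0.95
tool_pos: [0.364, -0.1987, 0.3998]
tool_rot: [-3.076, -0.601, 0.001]
contact_force: [0.5, -1.0, 0.4]
opening: 0.0854
```

jog_arm(
  steps=[
    [[3.2,-3.7,0],[0,0,0]],
    [[3.2,-3.7,0],[0,0,0]],
    [[3.2,-3.7,0],[0,0,0]],
    [[3.2,-3.7,0],[0,0,0]],
    [[3.2,-3.7,0],[0,0,0]],
    [[3.2,-3.7,0],[0,0,0]],
    [[3.2,-3.7,0],[0,0,0]],
    [[3.2,-3.7,0],[0,0,0]],
  ],
)

```text
t: 1.75
tool_pos: [0.4872, 0.1822, 0.4017]
tool_rot: [-3.079, -0.602, -0.006]
contact_force: [1.1, -0.1, -0.4]
opening: 0.0854
```

jog_arm(
  steps=[
    [[3.5,-3.3,0],[0,0,0]],
    [[2.5,-2.8,0],[0,0,0]],
    [[0,0,0],[0,0,0]],
  ],
)

```text
t: 2.05
tool_pos: [0.5203, 0.2697, 0.4007]
tool_rot: [-3.076, -0.612, -0.004]
contact_force: [0.6, -0.6, 0.1]
opening: 0.0854
```

```bash
cat >> h.py <<'E'
def snap(name):
    o=ctrl.get_obs(); ci=ctrl.camera_info("wrist"); im=ctrl.get_image("wrist"); cv2.imwrite(f"pics/{name}.png",im[:,:,::-1])
    np.savez(f"pics/{name}.npz",K=ci["K"],camera_from_world=ci["camera_from_world"]); return o,ci,im
E
python3 - <<'E'
from h import *
o,ci,im=snap("w1"); print(o["t"],o["tool_pos"],o["tool_rot"],o["q"],abs(o["dq"]).max())
for p in [(.525,.269,.134),(.525,.269,0.08),(.525,.269,0),(.5286,.067,.07)]: print(proj(ci,p))
E
```

```text
2.05 [0.52033428 0.2696869  0.40066312] [-3.07585047 -0.61238645 -0.00424965] [ 0.35033726 -0.03767438  1.71052372  0.00491897  1.46524376  1.52757346] 0.03618622880738166
[319.95965771 205.85083591]
[319.34623867 189.85358484]
[318.75125989 174.33723398]
[506.44029173 259.64928036]
```

View pics/w1.png

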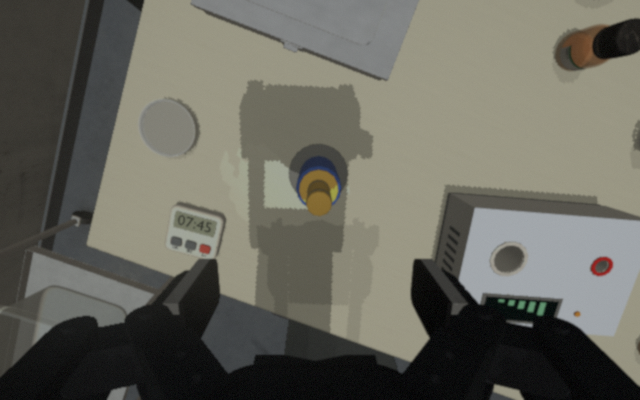

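```bash
python3 - <<'E'
from h import *
im=cv2.imread("pics/w1.png"); z=np.load("pics/w1.npz"); 
hsv=cv2.cvtColor(im,cv2.COLOR_BGR2HSV)
red=((hsv[...,0]<8)|(hsv[...,0]>172))&(hsv[...,1]>130)&(hsv[...,2]>80); red[:,:560]=0
n,l,s,c=cv2.connectedComponentsWithStats(red.astype(np.uint8)); print(s,c)
a=cv2.resize(im[150:240,270:370],(600,540),interpolation=cv2.INTER_CUBIC)
b=cv2.resize(im[230:300,470:630],(800,350),interpolation=cv2.INTER_CUBIC)
cv2.imwrite("pics/a.png",a);cv2.imwrite("pics/b.png",b)
E
```

```text
[[     0      0    640    400 255840]
 [   591    257     21     18    160]] [[319.32383912 199.45866948]
 [601.18125    265.5875    ]]
```

View pics/a.png

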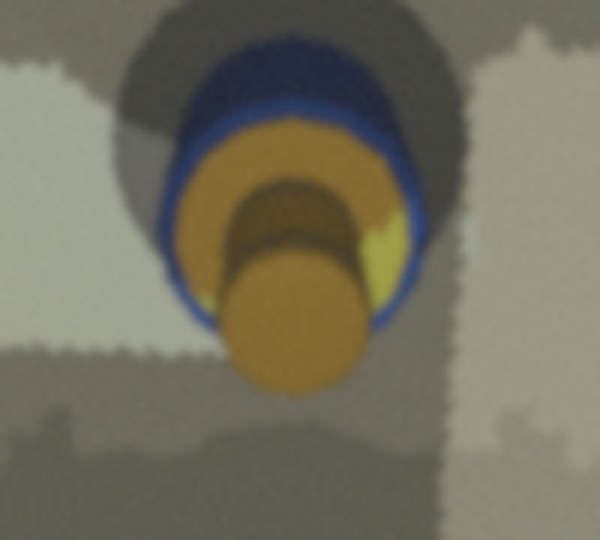

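View pics/b.png

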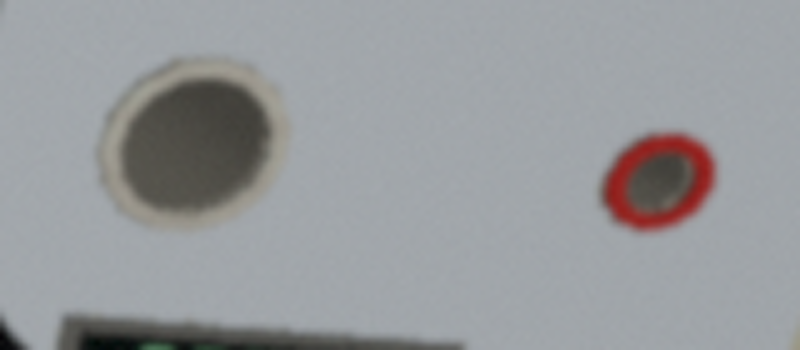

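```bash
python3 - <<'E'
from h import *
z=np.load("pics/w1.npz"); o=ctrl.get_obs()
for n,p,h in [("top",(318.6,203.1),.134),("fl",(318.6,189.4),.084),("well",(508.4,258.3),.0715),("reset",(601.3,265.8),.0715)]: print(n,atz(z,p,h).round(4))
Rm=R.from_rotvec(o["tool_rot"]).as_matrix(); print(Rm.round(4), o["tool_pos"])
w=atz(z,(318.6,203.1),.134); g=o["tool_pos"]+Rm[:,2]*.155; print("grasp pt",g, "move in tool",Rm.T@(np.array([w[0],w[1],.112])-g))
E
```

```text
top [0.5266 0.2708 0.134 ]
fl [0.526  0.2702 0.084 ]
well [0.5309 0.0671 0.0715]
reset [ 0.5595 -0.0229  0.0715]
[[ 0.9241  0.3821  0.001 ]
 [ 0.3821 -0.9241  0.0046]
 [ 0.0027 -0.0039 -1.    ]] [0.51995667 0.26825502 0.40052591]
grasp pt [0.52011584 0.26896859 0.24552763] move in tool [0.00631283 0.00132104 0.13354111]
```

jog_arm(
  steps=[
    [[0.6,0.1,3],[0,0,0]],
    [[0,0,4],[0,0,0]],
    [[0,0,3],[0,0,0]],
    [[0,0,2],[0,0,0]],
    [[0,0,0],[0,0,0]],
    [[0,0,0],[0,0,0]],
  ],
)

```text
t: 2.7
tool_pos: [0.5256, 0.2649, 0.2785]
tool_rot: [-3.081, -0.605, -0.005]
contact_force: [0.4, 0.1, 0.6]
opening: 0.0853
```

```bash
python3 - <<'E'
from h import *
o=ctrl.get_obs()
Rm=R.from_rotvec(o["tool_rot"]).as_matrix(); print(Rm.round(4), o["tool_pos"])
w=np.array([.5263,.2705,.112]); g=o["tool_pos"]+Rm[:,2]*.155; print("move in tool",Rm.T@(w-g))
E
```

```text
[[ 0.9258  0.378   0.0028]
 [ 0.378  -0.9258  0.0025]
 [ 0.0036 -0.0012 -1.    ]] [0.52561704 0.26485824 0.27845985]
move in tool [ 0.0021717  -0.00476502  0.01147449]
```

jog_arm(
  steps=[
    [[0.2,-0.4,1.1],[0,0,0]],
    [[0,0,0],[0,0,0]],
    [[0,0,0],[0,0,0]],
  ],
)

```text
t: 3.0
tool_pos: [0.5271, 0.269, 0.2706]
tool_rot: [-3.081, -0.603, -0.014]
contact_force: [0.2, 0.4, 0.8]
opening: 0.0856
```

```bash
python3 - <<'E'
from h import *
o,ci,im=snap("w2")
Rm=R.from_rotvec(o["tool_rot"]).as_matrix(); print(o["tool_pos"])
w=np.array([.5263,.2705,.112]); g=o["tool_pos"]+Rm[:,2]*.155; print("move in tool",Rm.T@(w-g))
E
```

```text
[0.52705927 0.26904281 0.27062304]
move in tool [-0.00164927 -0.0015125   0.00361577]
```

View pics/w2.png

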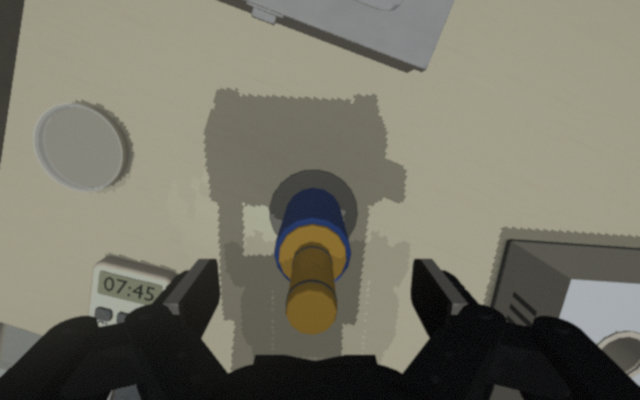

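jog_arm(
  steps=[
    [[-0.1,-0.1,0.2],[0,0,0]],
    [[0,0,0],[0,0,0]],
    [[0,0,0],[0,0,0]],
    [[0,0,0],[0,0,0]],
    [[0,0,0],[0,0,0]],
    [[0,0,0],[0,0,0]],
    [[0,0,0],[0,0,0]],
    [[0,0,0],[0,0,0]],
  ],
  fingers=-1,
  grip_force=70,
)

```text
t: 3.85
tool_pos: [0.5262, 0.2702, 0.2705]
tool_rot: [-3.08, -0.603, -0.019]
contact_force: [-0.2, 0.8, 1.4]
opening: 0.0185
```

jog_arm(
  steps=[
    [[0,0,0],[0,0,0]],
    [[0,0,0],[0,0,0]],
  ],
)

```text
t: 4.05
tool_pos: [0.5262, 0.2702, 0.2705]
tool_rot: [-3.08, -0.603, -0.019]
contact_force: [0.3, 0.1, 1.0]
opening: 0.0185
```

```bash
python3 - <<'E'
from h import *
o,ci,im=snap("w3"); print(o["tool_pos"],o["tool_rot"],o["contact_force"],o["opening"])
E
```

```text
[0.52618306 0.27018776 0.27050704] [-3.07982551 -0.60331511 -0.01912286] [0.31032883 0.095504   0.97035651] 0.018481954714011806
```

View pics/w3.png

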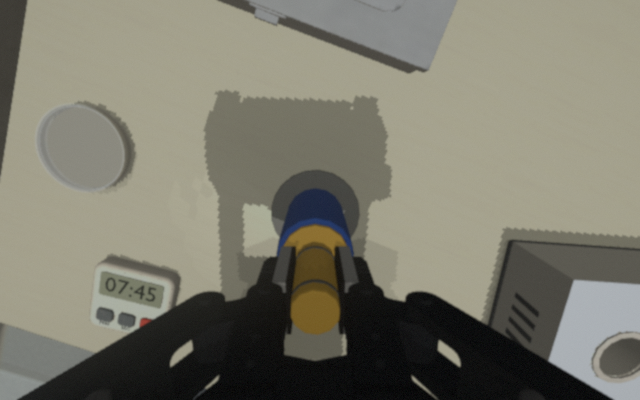

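jog_arm(
  steps=[
    [[0,0,-1],[0,0,0]],
    [[0,0,-1.5],[0,0,0]],
    [[0,0,-1.5],[0,0,0]],
  ],
)

```text
t: 4.4
tool_pos: [0.5248, 0.2696, 0.3101]
tool_rot: [-3.081, -0.603, -0.01]
contact_force: [-0.4, -0.0, -1.1]
opening: 0.0184
```

```bash
cat >> h.py <<'E'
def goto(w):
    o=ctrl.get_obs(); Rm=R.from_rotvec(o["tool_rot"]).as_matrix(); p=o["tool_pos"]
    # brush tip: on line below TCP
    print("t",o["t"],"tcp",p.round(4),"rv",o["tool_rot"].round(3),"zax",Rm[:,2].round(4),"F",o["contact_force"].round(1),"op",round(o["opening"],4))
    print("move cm",(100*Rm.T@(np.array(w)-p)).round(2))
E
python3 - <<'E'
from h import *
goto([.5262,.2702,.37])
E
```

```text
t 4.4 tcp [0.5248 0.2696 0.3101] rv [-3.081 -0.603 -0.01 ] zax [ 0.0058  0.0033 -1.    ] F [-0.4 -0.  -1.1] op 0.0184
move cm [ 0.19 -0.01 -5.99]
```

jog_arm(
  steps=[
    [[0.1,0,-1.5],[0,0,0]],
    [[0.1,0,-1.5],[0,0,0]],
    [[0.1,0,-1.5],[0,0,0]],
    [[0,0,-1.5],[0,0,0]],
    [[0,0,-0.5],[0,0,0]],
    [[0,0,0],[0,0,0]],
  ],
)

```text
t: 5.0
tool_pos: [0.5282, 0.2709, 0.3883]
tool_rot: [-3.079, -0.603, -0.027]
contact_force: [0.4, -0.2, -0.5]
opening: 0.0182
```

```bash
python3 - <<'E'
from h import *
goto([.5309,.0671,.37])
im=ctrl.get_image("scene"); cv2.imwrite("pics/s1.png",cv2.resize(im[100:280,200:400,::-1],(660,594),interpolation=cv2.INTER_CUBIC))
E
```

```text
t 5.0 tcp [0.5282 0.2709 0.3883] rv [-3.079 -0.603 -0.027] zax [ 0.0164  0.0072 -0.9998] F [ 0.4 -0.2 -0.5] op 0.0182
move cm [-7.47 18.97  1.69]
```

View pics/s1.png

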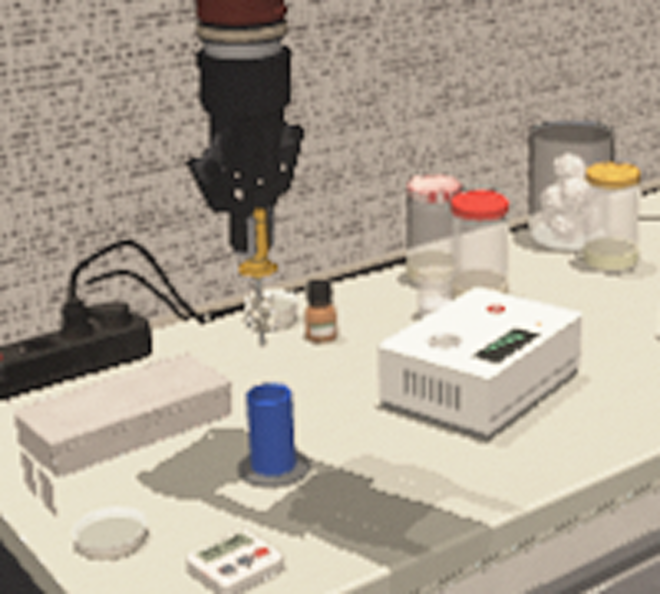

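```bash
cat >> h.py <<'E'
RG=R.from_rotvec([-3.07982551,-0.60331511,-0.01912286]); TG=np.array([.52618,.27019,.27051])
TIPT=RG.inv().apply(np.array([.5263,.2703,.008])-TG)
def tipgo(w):
    """needed tool move (cm, deg) to bring brush tip to w with brush vertical, same yaw as grasp"""
    o=ctrl.get_obs(); r=R.from_rotvec(o["tool_rot"]); p=o["tool_pos"]
    tip=p+r.apply(TIPT); ax=r.apply(RG.inv().apply([0,0,1]))
    print("t",round(o["t"],2),"tcp",p.round(4),"TIP",tip.round(4),"axis tilt",ax[:2].round(4),"F",o["contact_force"].round(1),"op",round(o["opening"],4))
    rot=(r.inv()*RG).as_rotvec(degrees=True)
    tcpgoal=np.array(w)-RG.apply(TIPT)
    print("move cm",(100*r.inv().apply(tcpgoal-p)).round(2),"turn",rot.round(2))
E
python3 - <<'E'
from h import *
tipgo([.5309,.0671,.11])
E
```

```text
t 5.05 tcp [0.5281 0.2709 0.3879] TIP [0.5295 0.2714 0.1254] axis tilt [-0.0047 -0.0016] F [-0.4  0.3  0.2] op 0.0182
move cm [-7.47 18.98  1.4 ] turn [ 0.02 -0.28  0.  ]
```

jog_arm(
  steps=[
    [[-1,2.5,0],[0,-0.2,0]],
    [[-1.7,4.3,0],[0,0,0]],
    [[-1.7,4.3,0],[0,0,0]],
    [[-1.7,4.3,0],[0,0,0]],
    [[-1.3,3.4,0],[0,0,0]],
    [[0,0,0],[0,0,0]],
    [[0,0,0],[0,0,0]],
  ],
)

```text
t: 5.75
tool_pos: [0.529, 0.0626, 0.3788]
tool_rot: [-3.077, -0.607, -0.002]
contact_force: [-0.3, 0.3, 0.1]
opening: 0.0184
```

```bash
python3 - <<'E'
from h import *
tipgo([.5309,.0671,.10])
snap("w4")
E
```

```text
t 5.75 tcp [0.529  0.0626 0.3788] TIP [0.5262 0.0626 0.1163] axis tilt [0.0109 0.0005] F [-0.3  0.3  0.1] op 0.0184
move cm [ 0.33 -0.33  1.63] turn [-0.21  0.59  0.16]
```

View pics/w4.png

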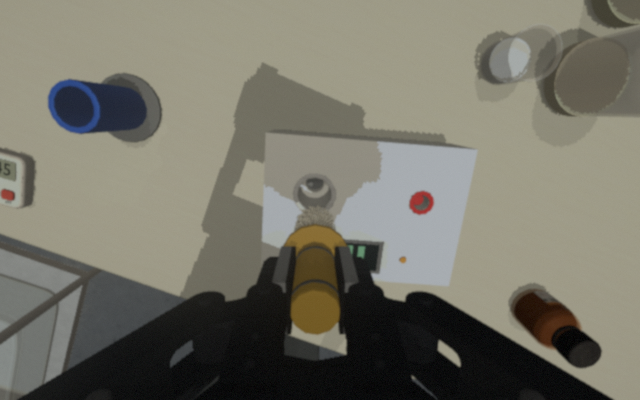

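```bash
python3 - <<'E'
from h import *
im=cv2.imread("pics/w4.png"); z=np.load("pics/w4.npz")
hsv=cv2.cvtColor(im,cv2.COLOR_BGR2HSV)
red=((hsv[...,0]<8)|(hsv[...,0]>172))&(hsv[...,1]>130)&(hsv[...,2]>80); red=red.astype(np.uint8); red[:,:390]=0;red[:,450:]=0
pts=np.argwhere(red)[:,::-1]; print(cv2.minEnclosingCircle(pts.astype(np.float32)))
print("reset",atz(z,cv2.minEnclosingCircle(pts.astype(np.float32))[0],.0715))
cv2.imwrite("pics/c.png",cv2.resize(im[160:240,260:460],(800,320),interpolation=cv2.INTER_CUBIC))
E
```

```text
((420.9545593261719, 202.22727966308594), 11.507383346557617)
reset [ 0.55975087 -0.023998    0.0715    ]
```

View pics/c.png

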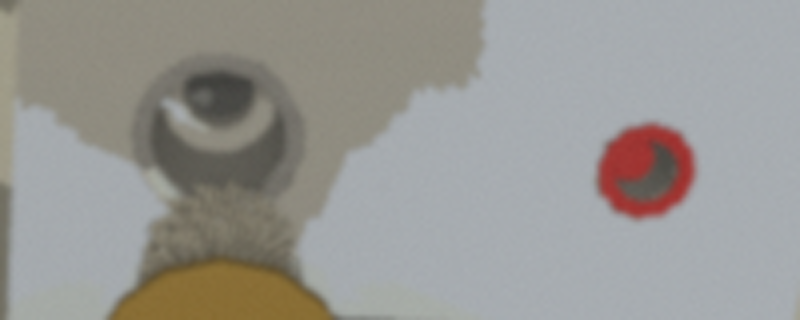

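```bash
python3 - <<'E'
from h import *
z=np.load("pics/w4.npz")
print(atz(z,(314.1,193.9),.0715), atz(z,(421.0,202.3),.0715))
w1=np.load("pics/w1.npz")
# distance check
a=np.array([.5309,.0671]);b=np.array([.5595,-.0229]);print(np.linalg.norm(a-b))
a=atz(z,(314.1,193.9),.0715)
tipgo([.5308,.067,.075])
# predicted bristle position in image
o=ctrl.get_obs();r=R.from_rotvec(o["tool_rot"]);ci=ctrl.camera_info("wrist")
ax=r.apply(RG.inv().apply([0,0,1]));tip=o["tool_pos"]+r.apply(TIPT)
for d in (.018,.046,.076,.126): print(d,proj(ci,tip+ax*d))
E
```

```text
[0.53099737 0.06586486 0.0715    ] [ 0.55970692 -0.02406554  0.0715    ]
0.09443495115686776
t 5.8 tcp [0.529  0.063  0.3787] TIP [0.5262 0.0629 0.1162] axis tilt [0.011 0.001] F [ 0.3 -0.6 -0.6] op 0.0179
move cm [ 0.3  -0.28  4.12] turn [-0.19  0.61  0.21]
0.018 [315.29484145 222.93795685]
0.046 [315.31646898 237.31182703]
0.076 [315.34731929 257.81524437]
0.126 [315.43163129 313.84983015]
```

jog_arm(
  steps=[
    [[0.3,-0.2,1],[-0.2,0.6,0.2]],
    [[0,0,1],[0,0,0]],
    [[0,0,0],[0,0,0]],
  ],
)

```text
t: 6.1
tool_pos: [0.531, 0.0691, 0.3558]
tool_rot: [-3.078, -0.609, -0.018]
contact_force: [0.4, -0.1, -1.5]
opening: 0.0188
```

```bash
python3 - <<'E'
from h import *
tipgo([.5309,.0665,.075])
E
```

```text
t 6.1 tcp [0.531  0.0691 0.3558] TIP [0.5308 0.0694 0.0933] axis tilt [ 0.0011 -0.0007] F [ 0.4 -0.1 -1.5] op 0.0188
move cm [-0.14  0.25  1.83] turn [-0.06  0.04  0.22]
```

jog_arm(
  steps=[
    [[-0.1,0.2,1],[0,0,0.2]],
    [[0,0,0],[0,0,0]],
  ],
)

```text
t: 6.3
tool_pos: [0.5306, 0.0681, 0.3439]
tool_rot: [-3.078, -0.607, -0.015]
contact_force: [-0.2, 0.2, -0.9]
opening: 0.0186
```

```bash
python3 - <<'E'
from h import *
tipgo([.5309,.0665,.055])
im=ctrl.get_image("scene"); cv2.imwrite("pics/s2.png",cv2.resize(im[140:260,250:410,::-1],(800,600),interpolation=cv2.INTER_CUBIC))
snap("w5")
E
```

```text
t 6.3 tcp [0.5306 0.0681 0.3439] TIP [0.53   0.0684 0.0814] axis tilt [ 0.0029 -0.0007] F [-0.2  0.2 -0.9] op 0.0186
move cm [-0.08  0.17  2.64] turn [-0.1   0.14  0.14]
```

View pics/s2.png

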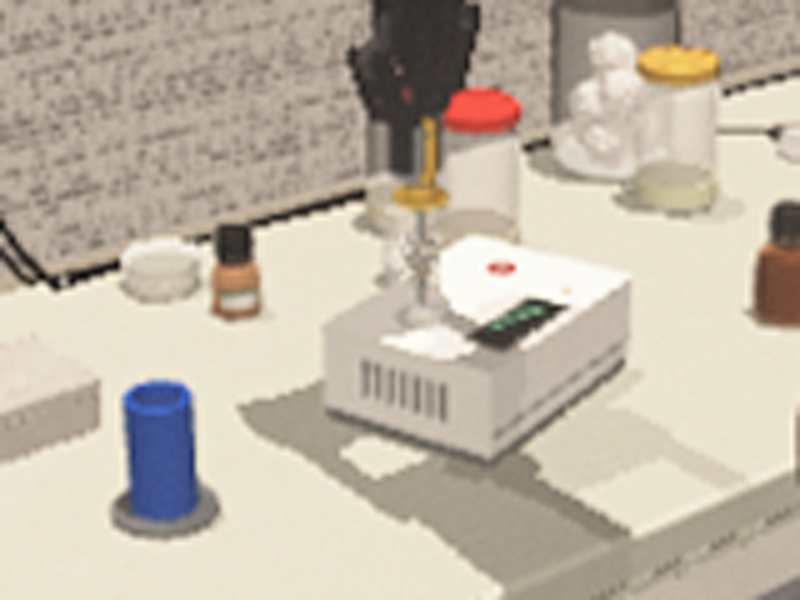

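View pics/w5.png

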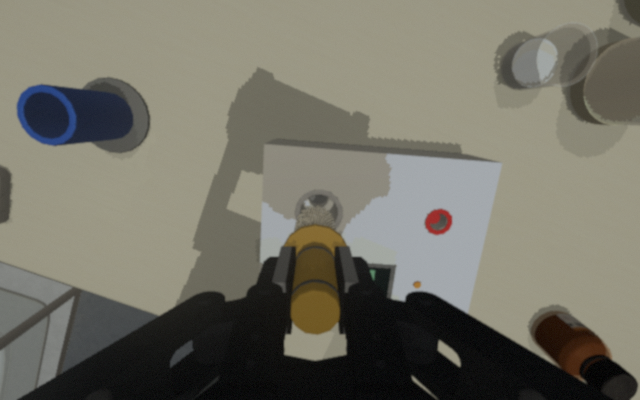

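jog_arm(
  steps=[
    [[-0.1,0.2,1],[-0.1,0.1,0.1]],
    [[0,0.1,1],[0,0,0]],
    [[0,0,0],[0,0,0]],
  ],
)

```text
t: 6.7
tool_pos: [0.5321, 0.0647, 0.3254]
tool_rot: [-3.081, -0.604, -0.027]
contact_force: [1.1, -0.0, -0.7]
opening: 0.0185
```

```bash
python3 - <<'E'
from h import *
tipgo([.5309,.0665,.03])
E
```

```text
t 6.7 tcp [0.5321 0.0647 0.3254] TIP [0.5335 0.0647 0.0629] axis tilt [-0.0051  0.0003] F [ 1.1 -0.  -0.7] op 0.0185
move cm [-0.11 -0.21  3.29] turn [ 0.13 -0.27  0.02]
```

jog_arm(
  steps=[
    [[-0.1,-0.2,0.8],[0.1,-0.3,0]],
    [[0,0,1],[0,0,0]],
    [[0,0,0],[0,0,0]],
  ],
)

```text
t: 7.0
tool_pos: [0.5304, 0.0661, 0.3055]
tool_rot: [-3.08, -0.603, -0.017]
contact_force: [-1.0, -0.8, -0.7]
opening: 0.0186
```

```bash
python3 - <<'E'
from h import *
tipgo([.5309,.0665,.02])
E
```

```text
t 7.0 tcp [0.5304 0.0661 0.3055] TIP [0.5302 0.0661 0.043 ] axis tilt [0.0013 0.0006] F [-1.  -0.8 -0.7] op 0.0186
move cm [ 0.02 -0.01  2.3 ] turn [ 0.    0.08 -0.01]
```

jog_arm(
  steps=[
    [[0,0,1],[0,0,0]],
    [[0,0,1],[0,0,0]],
    [[0,0,0],[0,0,0]],
  ],
)

```text
t: 7.3
tool_pos: [0.5305, 0.0663, 0.2835]
tool_rot: [-3.08, -0.603, -0.016]
contact_force: [-0.2, -1.1, -0.7]
opening: 0.0183
```

```bash
python3 - <<'E'
from h import *
tipgo([.5309,.0665,.01])
E
```

```text
t 7.3 tcp [0.5305 0.0663 0.2835] TIP [0.5302 0.0662 0.021 ] axis tilt [0.0017 0.0006] F [-0.2 -1.1 -0.7] op 0.0183
move cm [0.01 0.   1.1 ] turn [-0.   0.1 -0. ]
```

jog_arm(
  steps=[
    [[0,0,0.8],[0,0,0]],
    [[0,0,0.3],[0,0,0]],
    [[0,0,0.2],[0,0,0]],
  ],
)

```text
t: 7.6
tool_pos: [0.5315, 0.0665, 0.2719]
tool_rot: [-3.08, -0.603, -0.018]
contact_force: [-4.4, 0.3, 17.5]
opening: 0.0184
```

```bash
python3 - <<'E'
from h import *
tipgo([.5309,.0665,.01])
E
```

```text
t 7.6 tcp [0.5315 0.0665 0.2719] TIP [0.5315 0.0665 0.0094] axis tilt [0.0004 0.0003] F [-4.4  0.3 17.5] op 0.0184
move cm [-0.07 -0.02 -0.06] turn [ 0.01  0.03 -0.  ]
```

jog_arm(
  steps=[
    [[0,0,-1],[0,0,0]],
    [[0,0,-1.2],[0,0,0]],
    [[0,0,-1.2],[0,0,0]],
    [[0,0,-1.2],[0,0,0]],
    [[0,0,-1.2],[0,0,0]],
    [[0,0,0],[0,0,0]],
  ],
)

```text
t: 8.2
tool_pos: [0.5315, 0.0661, 0.3367]
tool_rot: [-3.081, -0.604, -0.026]
contact_force: [-0.1, -0.3, -0.5]
opening: 0.0184
```

```bash
python3 - <<'E'
from h import *
tipgo([.5309,.0665,.07])
im=ctrl.get_image("scene"); cv2.imwrite("pics/s3.png",cv2.resize(im[140:260,250:410,::-1],(800,600),interpolation=cv2.INTER_CUBIC))
E
```

```text
t 8.2 tcp [0.5315 0.0661 0.3367] TIP [0.5328 0.0661 0.0742] axis tilt [-0.0044  0.0004] F [-0.1 -0.3 -0.5] op 0.0184
move cm [-0.07 -0.05  0.42] turn [ 0.12 -0.22 -0.  ]
```

View pics/s3.png

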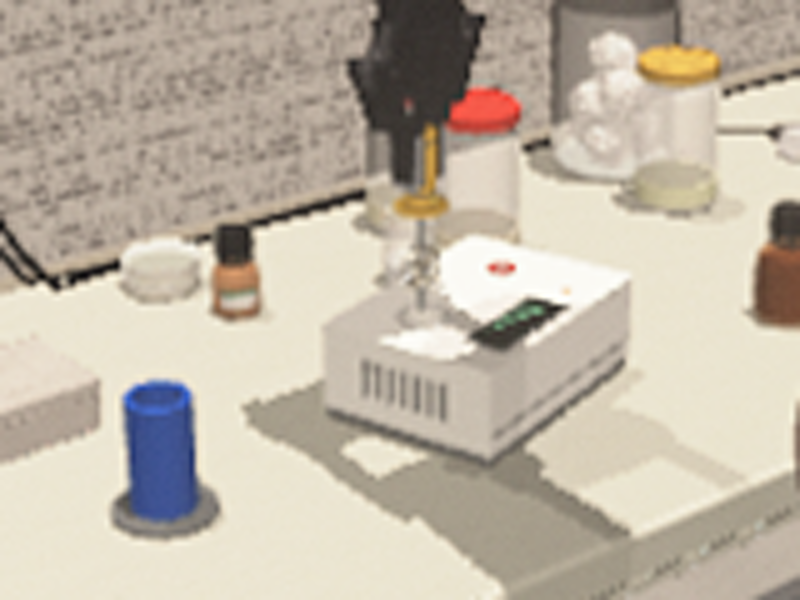

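Bristles are above the mouth, tip just at it. Second push.

jog_arm(
  steps=[
    [[-0.1,0,1],[0.1,-0.2,0]],
    [[0,0,1],[0,0,0]],
    [[0,0,1],[0,0,0]],
    [[0,0,0],[0,0,0]],
  ],
)

```text
t: 8.65
tool_pos: [0.5294, 0.0659, 0.3002]
tool_rot: [-3.079, -0.603, -0.009]
contact_force: [-0.5, 0.2, -1.4]
opening: 0.0185
```

```bash
python3 - <<'E'
from h import *
tipgo([.5309,.0665,.01])
E
```

```text
t 8.65 tcp [0.5294 0.0659 0.3002] TIP [0.5279 0.066  0.0377] axis tilt [0.0063 0.    ] F [-0.5  0.2 -1.4] op 0.0185
move cm [0.13 0.01 2.77] turn [-0.14  0.34 -0.01]
```

jog_arm(
  steps=[
    [[0.1,0,0.7],[-0.1,0.3,0]],
    [[0,0,0.8],[0,0,0]],
    [[0,0,0],[0,0,0]],
  ],
)

```text
t: 8.95
tool_pos: [0.53, 0.0664, 0.282]
tool_rot: [-3.079, -0.603, -0.014]
contact_force: [0.4, 0.1, -1.3]
opening: 0.0188
```

```bash
python3 - <<'E'
from h import *
tipgo([.5309,.0665,.01])
E
```

```text
t 8.95 tcp [0.53   0.0664 0.282 ] TIP [0.5292 0.0666 0.0195] axis tilt [ 0.0036 -0.0005] F [ 0.4  0.1 -1.3] op 0.0188
move cm [0.06 0.03 0.95] turn [-0.1   0.18 -0.  ]
```

jog_arm(
  steps=[
    [[0,0,0.7],[0,0.1,0]],
    [[0,0,0.3],[0,0,0]],
    [[0,0,0.2],[0,0,0]],
    [[0,0,0.2],[0,0,0]],
  ],
)

```text
t: 9.35
tool_pos: [0.5316, 0.0666, 0.2721]
tool_rot: [-3.078, -0.603, -0.019]
contact_force: [-5.2, 0.5, 10.6]
opening: 0.0183
```

```bash
python3 - <<'E'
from h import *
tipgo([.5309,.0665,.1])
E
```

```text
t 9.35 tcp [0.5316 0.0666 0.2721] TIP [0.5315 0.0672 0.0096] axis tilt [ 0.0007 -0.0016] F [-5.2  0.5 10.6] op 0.0183
move cm [ 0.03 -0.03 -9.05] turn [-0.1  0.  -0. ]
```

jog_arm(
  steps=[
    [[0,0,-1],[0,0,0]],
    [[0,0,-1.5],[0,0,0]],
    [[0,0,-1.5],[0,0,0]],
    [[0,0,-1.5],[0,0,0]],
    [[0,0,-1.5],[0,0,0]],
    [[0,0,-1.2],[0,0,0]],
    [[0,0,0],[0,0,0]],
  ],
)

```text
t: 10.05
tool_pos: [0.5313, 0.066, 0.3641]
tool_rot: [-3.08, -0.603, -0.029]
contact_force: [-0.0, -0.3, -0.2]
opening: 0.018
```

```bash
python3 - <<'E'
from h import *
tipgo([.5597,-.0236,.09])
E
```

```text
t 10.05 tcp [0.5313 0.066  0.3641] TIP [0.533  0.0665 0.1016] axis tilt [-0.0063 -0.0014] F [-0.  -0.3 -0.2] op 0.018
move cm [-0.78  9.38  1.15] turn [ 0.06 -0.37  0.  ]
```

jog_arm(
  steps=[
    [[-0.2,2.2,0],[0,-0.3,0]],
    [[-0.3,3,0],[0,0,0]],
    [[-0.2,2.5,0],[0,0,0]],
    [[0,1.2,0],[0,0,0]],
    [[0,0,0],[0,0,0]],
    [[0,0,0],[0,0,0]],
  ],
)

```text
t: 10.65
tool_pos: [0.5586, -0.0206, 0.363]
tool_rot: [-3.078, -0.606, -0.018]
contact_force: [-0.7, 0.3, -0.4]
opening: 0.0183
```

```bash
python3 - <<'E'
from h import *
tipgo([.5597,-.0236,.085])
snap("w6")
im=cv2.imread("pics/w6.png"); z=np.load("pics/w6.npz")
cv2.imwrite("pics/d.png",cv2.resize(im[160:240,240:400],(800,400),interpolation=cv2.INTER_CUBIC))
E
```

```text
t 10.65 tcp [ 0.5586 -0.0206  0.363 ] TIP [ 0.5585 -0.0202  0.1005] axis tilt [ 0.001  -0.0012] F [-0.7  0.3 -0.4] op 0.0183
move cm [-0.05  0.33  1.54] turn [-0.09  0.02  0.11]
```

View pics/d.png

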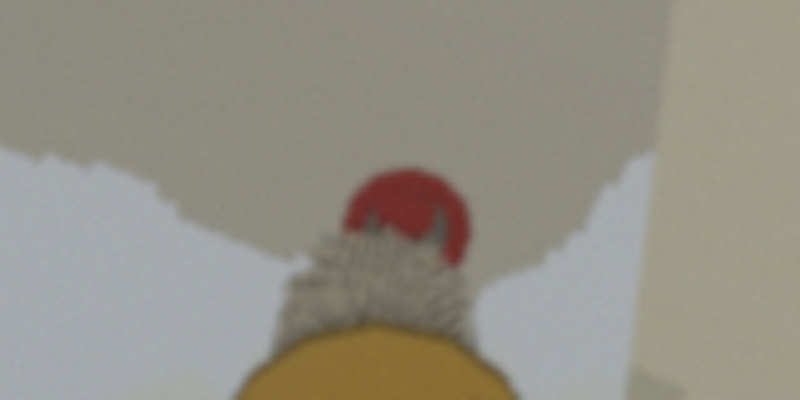

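```bash
python3 - <<'E'
from h import *
z=np.load("pics/w6.npz"); print(atz(z,(321,205.8),.0715))
o=ctrl.get_obs();r=R.from_rotvec(o["tool_rot"]);ci=ctrl.camera_info("wrist")
ax=r.apply(RG.inv().apply([0,0,1]));tip=o["tool_pos"]+r.apply(TIPT)
for d in (.0,.018,.046,.076,.126): print(d,proj(ci,tip+ax*d))
E
```

```text
[ 0.55983931 -0.02474417  0.0715    ]
0.0 [315.27409546 215.40016609]
0.018 [315.2854104  222.94592509]
0.046 [315.30695945 237.31666314]
0.076 [315.33769655 257.81476465]
0.126 [315.42169152 313.82973715]
```

jog_arm(
  steps=[
    [[0,0.4,0.7],[-0.1,0,0.1]],
    [[0,0,0],[0,0,0]],
  ],
)

```text
t: 10.9
tool_pos: [0.5598, -0.0227, 0.3551]
tool_rot: [-3.079, -0.607, -0.018]
contact_force: [-0.8, -0.7, -0.6]
opening: 0.018
```

```bash
python3 - <<'E'
from h import *
tipgo([.5598,-.0243,.078])
E
```

```text
t 10.9 tcp [ 0.5598 -0.0227  0.3551] TIP [ 0.5597 -0.0226  0.0926] axis tilt [0.0008 0.0002] F [-0.8 -0.7 -0.6] op 0.018
move cm [-0.09  0.15  1.46] turn [-0.01  0.05  0.15]
```

jog_arm(
  steps=[
    [[-0.1,0.2,0.5],[0,0,0.1]],
    [[0,0,0.5],[0,0,0]],
    [[0,0,0],[0,0,0]],
  ],
)

```text
t: 11.2
tool_pos: [0.5594, -0.024, 0.3437]
tool_rot: [-3.079, -0.607, -0.017]
contact_force: [-0.6, 0.2, -0.3]
opening: 0.0183
```

```bash
python3 - <<'E'
from h import *
tipgo([.5598,-.0243,.075])
im=ctrl.get_image("scene"); cv2.imwrite("pics/s4.png",cv2.resize(im[160:240,300:400,::-1],(750,600),interpolation=cv2.INTER_CUBIC))
snap("w7")
im=cv2.imread("pics/w7.png")
cv2.imwrite("pics/e.png",cv2.resize(im[170:260,240:400],(800,450),interpolation=cv2.INTER_CUBIC))
E
```

```text
t 11.2 tcp [ 0.5594 -0.024   0.3437] TIP [ 0.5591 -0.0238  0.0812] axis tilt [ 0.0017 -0.0003] F [-0.6  0.2 -0.3] op 0.0183
move cm [0.   0.05 0.62] turn [-0.05  0.08  0.13]
```

View pics/s4.png

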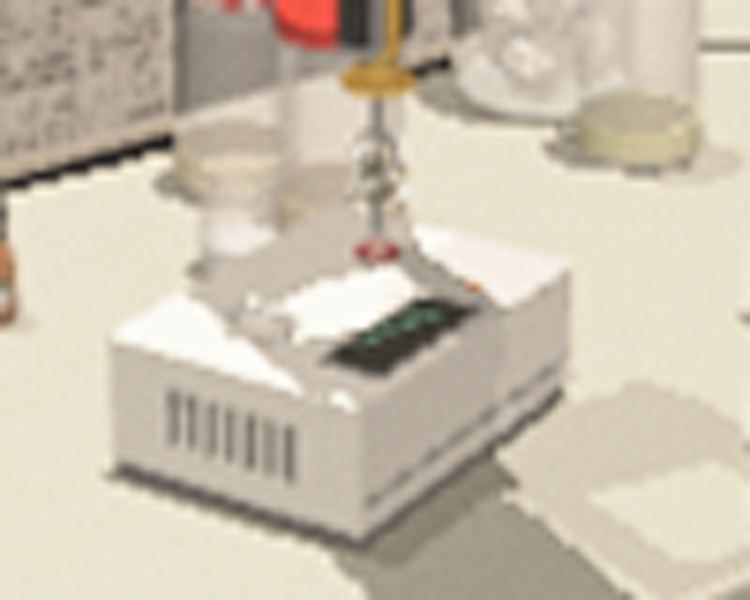

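View pics/e.png

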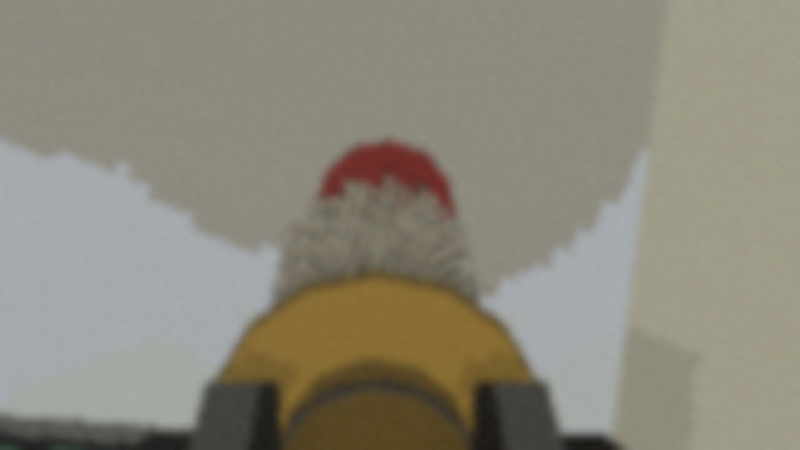

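```bash
python3 - <<'E'
from h import *
z=np.load("pics/w7.npz"); print(atz(z,(317,211),.0715))
sc=ctrl.camera_info("scene")
# ring centre & tip axis in scene crop px
f=lambda p:((p[0]+.5-300)*7.5-.5,(p[1]+.5-160)*7.5-.5)
print(f(proj(sc,(.5598,-.0245,.0715))),f(proj(sc,(.5591,-.0238,.0812))),f(proj(sc,(.5591,-.0238,.155))))
tipgo([.5598,-.0247,.072])
E
```

```text
[ 0.56021917 -0.02488251  0.0715    ]
(np.float64(376.5013277877416), np.float64(252.19107244155896)) (np.float64(376.5567111696448), np.float64(233.63442346373097)) (np.float64(378.456160562454), np.float64(82.17405231734749))
t 11.3 tcp [ 0.5596 -0.0241  0.3444] TIP [ 0.5595 -0.0239  0.0819] axis tilt [ 0.0007 -0.0001] F [ 0.4 -0.6 -0.7] op 0.0184
move cm [-0.03  0.07  0.99] turn [-0.02  0.03  0.12]
```

jog_arm(
  steps=[
    [[0,0.1,0.4],[0,0,0.1]],
    [[0,0,0.4],[0,0,0]],
    [[0,0,0],[0,0,0]],
  ],
)

```text
t: 11.6
tool_pos: [0.5603, -0.025, 0.3364]
tool_rot: [-3.08, -0.604, -0.02]
contact_force: [0.7, -0.1, -0.0]
opening: 0.0182
```

```bash
python3 - <<'E'
from h import *
tipgo([.56,-.0247,.062])
E
```

```text
t 11.6 tcp [ 0.5603 -0.025   0.3364] TIP [ 0.5605 -0.0249  0.0738] axis tilt [-0.0004  0.0001] F [ 0.7 -0.1 -0. ] op 0.0182
move cm [-0.05 -0.03  1.18] turn [ 0.01 -0.02  0.01]
```

jog_arm(
  steps=[
    [[0,0,0.4],[0,0,0]],
    [[0,0,0.3],[0,0,0]],
    [[0,0,0],[0,0,0]],
  ],
)

```text
t: 11.9
tool_pos: [0.5604, -0.0251, 0.3288]
tool_rot: [-3.08, -0.603, -0.02]
contact_force: [-0.1, -0.1, -0.9]
opening: 0.0181
```

```bash
python3 - <<'E'
from h import *
tipgo([.56,-.0247,.056])
E
```

```text
t 11.9 tcp [ 0.5604 -0.0251  0.3288] TIP [ 0.5606 -0.025   0.0663] axis tilt [-0.0005  0.0001] F [-0.1 -0.1 -0.9] op 0.0181
move cm [-0.05 -0.04  1.02] turn [ 0.02 -0.02  0.  ]
```

jog_arm(
  steps=[
    [[0,0,0.4],[0,0,0]],
    [[0,0,0.3],[0,0,0]],
    [[0,0,0.2],[0,0,0]],
  ],
)

```text
t: 12.2
tool_pos: [0.5607, -0.025, 0.3198]
tool_rot: [-3.08, -0.604, -0.021]
contact_force: [-0.7, 0.4, 2.8]
opening: 0.0182
```

```bash
python3 - <<'E'
from h import *
tipgo([.56,-.0247,.056])
E
```

```text
t 12.2 tcp [ 0.5607 -0.025   0.3198] TIP [ 0.5611 -0.0249  0.0573] axis tilt [-0.0013  0.0002] F [-0.7  0.4  2.8] op 0.0182
move cm [-0.07 -0.05  0.13] turn [ 0.04 -0.06  0.01]
```

jog_arm(
  steps=[
    [[0,0,0.2],[0,0,0]],
    [[0,0,0.2],[0,0,0]],
    [[0,0,0.2],[0,0,0]],
  ],
)

```text
t: 12.5
tool_pos: [0.5616, -0.025, 0.3179]
tool_rot: [-3.08, -0.604, -0.023]
contact_force: [-4.2, 0.9, 10.4]
opening: 0.0184
```

```bash
python3 - <<'E'
from h import *
tipgo([.56,-.0247,.056])
E
```

```text
t 12.5 tcp [ 0.5616 -0.025   0.3179] TIP [ 0.5624 -0.0249  0.0554] axis tilt [-0.0027  0.0001] F [-4.2  0.9 10.4] op 0.0184
move cm [-0.15 -0.08 -0.06] turn [ 0.06 -0.14  0.02]
```

jog_arm(
  steps=[
    [[-0.1,0,0.2],[0,0,0]],
    [[0,0,0.2],[0,0,0]],
  ],
)

```text
t: 12.7
tool_pos: [0.5613, -0.0251, 0.318]
tool_rot: [-3.08, -0.604, -0.024]
contact_force: [-5.0, 1.4, 8.1]
opening: 0.0183
```

```bash
python3 - <<'E'
from h import *
snap("w8"); 
im=ctrl.get_image("top"); cv2.imwrite("pics/t8.png",im[:,:,::-1])
for _ in range(6):
    im=ctrl.get_image("scene"); tipgo([.56,-.0247,.056])
cv2.imwrite("pics/s8.png",cv2.resize(im[100:300,140:440,::-1],(800,533),interpolation=cv2.INTER_CUBIC))
E
```

```text
t 12.85 tcp [ 0.5612 -0.0251  0.318 ] TIP [ 0.5622 -0.0249  0.0555] axis tilt [-0.0033 -0.0004] F [-3.9  0.7  9.2] op 0.0184
move cm [-0.11 -0.08 -0.05] turn [ 0.05 -0.18  0.03]
t 12.9 tcp [ 0.5613 -0.0251  0.318 ] TIP [ 0.5622 -0.0249  0.0555] axis tilt [-0.0033 -0.0004] F [-4.5  0.6  8.3] op 0.0186
move cm [-0.11 -0.08 -0.05] turn [ 0.05 -0.18  0.03]
t 12.95 tcp [ 0.5613 -0.0252  0.318 ] TIP [ 0.5622 -0.0249  0.0555] axis tilt [-0.0033 -0.0004] F [-4.4  0.6  8.9] op 0.0184
move cm [-0.11 -0.08 -0.05] turn [ 0.05 -0.18  0.03]
t 13.0 tcp [ 0.5612 -0.0251  0.318 ] TIP [ 0.5622 -0.0249  0.0555] axis tilt [-0.0032 -0.0004] F [-3.6  1.2  9.8] op 0.0186
move cm [-0.11 -0.08 -0.06] turn [ 0.05 -0.18  0.03]
t 13.05 tcp [ 0.5612 -0.0251  0.318 ] TIP [ 0.5622 -0.0249  0.0555] axis tilt [-0.0033 -0.0003] F [-4.3  1.2  9.1] op 0.0187
move cm [-0.11 -0.08 -0.05] turn [ 0.05 -0.18  0.03]
t 13.1 tcp [ 0.5613 -0.0251  0.318 ] TIP [ 0.5622 -0.0249  0.0555] axis tilt [-0.0033 -0.0004] F [-4.3  1.6  8.3] op 0.0182
move cm [-0.11 -0.08 -0.05] turn [ 0.05 -0.18  0.03]
```

View pics/s8.png

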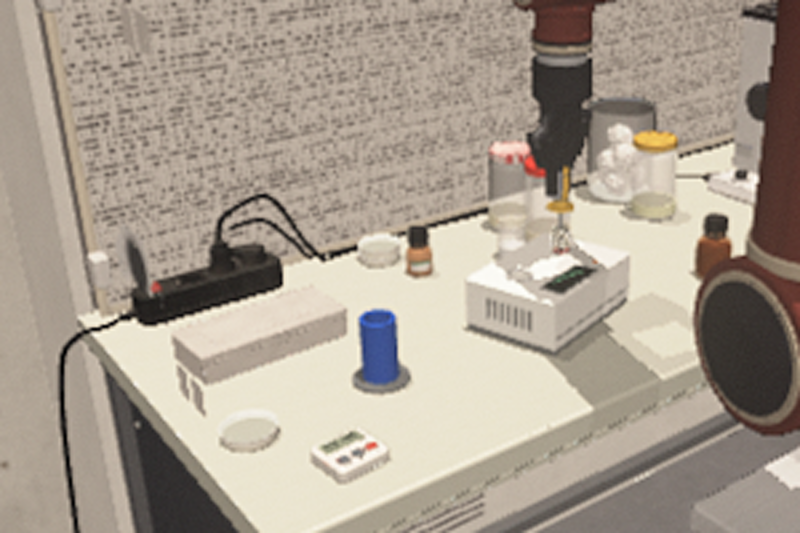

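View pics/w8.png

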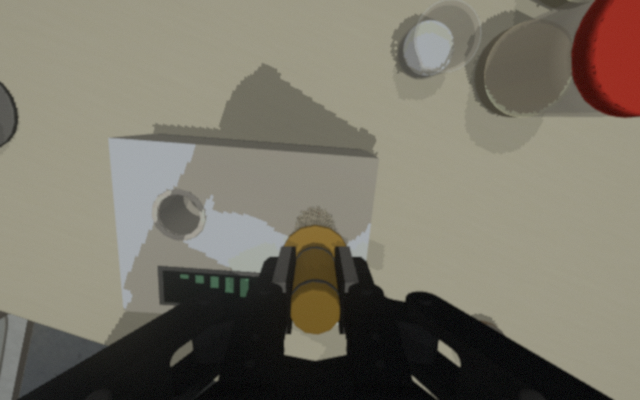

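```bash
python3 - <<'E'
from h import *
print(ctrl.finish_job()); o=ctrl.get_obs(); print(o["t"],o["tool_pos"],o["contact_force"],o["opening"])
E
```

```text
the job is handed in; nothing more can be done
None
the job is handed in; nothing more can be done
```

I took the brush from its holder and pushed it to the bottom of the sample well. I drew the bristles out above the mouth and pushed it to the bottom a second time. I then put the bare tip through the red-ringed hole, pressed the reset button down and handed the job in at 13.1 s, still holding the brush and pressing.

**Well:** The two pushes bottomed out at the same height, with the tip computed at 9.4 and 9.6 mm against 10 mm for the well's floor. The contact forces were 17.5 N and 10.6 N. The scene picture between them showed the bristles above the mouth.

**Button:** The tip stayed steady at 55.5 mm, against 56 mm for the button fully down. That is the same half-millimetre offset I saw at the well bottom. The push held at 8–10 N over the last readings, against the 4 N needed. I judged "fully down" from height and force, as the button's travel can't be read directly.

**Other checks:**
- **Grip:** The brush did not slip, with the finger opening steady at about 18.4 mm.
- **Side force:** About 4 N sideways showed while pressing. I saw the same at the well bottom, so I put it down to the arm flexing.
- **Bystanders:** The amber bottle, beaker and timer were never approached. In the last scene picture the bottle and timer look unmoved, and the beaker looks unmoved in the last scene and wrist pictures.

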